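# Move the marker clip on to the next recipe and hold it open over the card

### The arm

A 7-joint arm with a two-finger parallel gripper is mounted at the origin on a cart in front of the work surface, level with it; the furniture and walls round the work are solid. World frame = base frame: x ahead of the robot, y to its left, z up, the work surface at z = 0. Lengths are in mm, angles in rad, forces in N, time in s.
With the tool pointing down it reaches from about 425 to 875 mm from the base axis. Payload 4.7 kg.
Tool frame: the origin (TCP) lies midway between the tips of the shut fingers; the grasp point (between the pads) lies 19 mm behind it; z points along the fingers, y is the direction in which the jaws open and shut (so a half turn about z gives the same grasp; the last joint's range is limited). The gripper opens to 87 mm and grips with 3 to 60 N. Pads are 19 mm wide; open, the fingers measure 117 mm over their backs; the gripper's body (75 mm by 190 mm) begins 51 mm behind the grasp point.
Start: joints at [-1.227, 0.321, -0.07, 1.45, 0.023, 1.371, -0.057], TCP at [210.533, 614.981, 222.587] pointing down, gripper open.
Joint ranges: [-2.86, 2.86], [-0.3, 2.09], [-1.38, 1.24], [0.06, 2.45], [-1.56, 4.7], [0.09, 2.05], [-2.69, 2.69]. Speed limits (rad/s): [2.57, 2.57, 3.14, 3.14, 3.14, 3.14, 3.14].

### API

Orientations are given as a 3x3 rotation matrix whose columns are the frame's x, y, z axes.
In Python, from plant import ctrl gives the robot as it stands. The module is installed in compiled form; this text tells all that it offers.
- The arm moves only by the tool play_rows, never from a script. Its argument "commands" is a list of rows, each a list of 7 numbers: the finger opening in m, from 0 to 0.087, then the shift along the tool's x, y, z in m, then the turn, a rotation vector about the tool's x, y, z in degrees. A call has exactly 10 rows; each row shifts and turns the pose as measured when the row begins, along the tool's axes as they then stand; what a row does not reach is not made up. A row lasts 1/10 s, in which the tool goes at most 50 mm and 8.59 degrees, less where a joint would pass 70% of its speed; a pose out of reach is approached as far as the arm can. A call is refused whole if a number of a shift passes 0.05 or a number of a turn 8.59, either way. A call with a gripper value outside its range is refused whole. The fingers move at their own pace and stop on an object; "grip_force" is the grip in N (left out, the last holds). Time passes only in rows, so rows that do not move let the fingers close, or fill a call up. It gives the time, the measured TCP pose, the force and the opening at its end, in the units of the state.
- ctrl.read_state(): the state, without advancing time (a new reading comes with each control period).
- ctrl.read_camera(name): name is "scene" or "top"; returns a dict with "pixels" (420x560x3 uint8, red, green, blue), "z_map" (420x560 float32, mm along the optical axis (not along the pixel's ray), 0 where there is no reading), "K" (3x3 intrinsics, pixels), "rvec" (rotation vector, rad) and "tvec" (3), from world to camera coordinates, as OpenCV has them. Camera axes: x right, y down, z forward; pixel columns grow to the right and rows downward; lengths in mm; the calibration is good to about 2 mm. A picture is of the moment at which its call begins.
- ctrl.sign_off(): hands the job in, once; it reports no verdict.
The state is a dict: "time": time; "qpos": joint angles; "qvel": joint speeds; "effort": joint torques, N m; "ee_pos": TCP position; "orientation": TCP orientation; "wrist_force": force on the tool from outside, world axes, zero at the start; "ft_torque": the same for the moment, N m; "gripper_width": finger opening in mm.
Only numpy, scipy, OpenCV 4.12 (cv2) and the standard library are available. Lean on these libraries where they do the work, as an engineer would, in place of code of your own. Each camera call takes 0.05 s, during which the arm holds its last target. There are 200 camera calls.

### The job

Turn the revolving recipe stand on by one click, anticlockwise seen from above, so that the card with the green band faces front in place of the red one. Then squeeze the spring clip open, lift it off the red card, and lower it, jaws gaping wide, over the top edge of the green card, so that I can slip the shopping list in beside the card. Do not let it close: finish holding the clip squeezed open there, upright, square to the card and well down over its edge but not touching it, and leave the things round the stand where they are.

Things in the scene. Friction and masses are not known exactly. Their poses are not given: they have to be found in the camera images.
- stand: Foot of the revolving recipe stand: fixed round wooden disc, 160 mm across, 16 mm high. Origin at the centre of its underside, on the axis of rotation; z up; its -x axis points to the stand's front (towards the robot). On it turns a round deck, 210 mm across, top 32 mm above the worktop, with four upright cards in a square and a knob on a 20 mm column in the middle.
- turret (a joint): Angle of the stand's turning part, rad: 0 at the start (red card in front), growing anticlockwise seen from above. Turns either way without end stops over a detent that clicks every 90 degrees (1.571 rad), against up to about 0.2 N m; let go beyond 1.0 rad it springs on into the next click by itself.
- knob (a point): Middle of the stand's round dark wooden knob, on the axis of rotation, 145 mm above the worktop. The knob is 39 mm across, straight from 132 to 155 mm height, its top at 160 mm, on a 20 mm column; there is nothing else above the deck inside the four cards.
- red_edge (a point): Middle of the top edge of the card with the red band, 130 mm above the worktop, 78 mm from the axis of rotation, midway through the card. Cards: 127 mm wide, 102 mm tall, 3 mm thick, stiff, upright, fixed in the turning part; the edge is level. Axes: x inwards to the axis of rotation (square to the card), y along the edge, z up.
- green_edge (a point): The same point of the card with the green band (78 mm from the axis, 130 mm high). Axes: x along the edge, y outwards (square to the card, away from the axis of rotation), z up. At joint 0 it is on the stand's +y side (the robot's left); one click anticlockwise brings it to the front.
- clip: Teal plastic spring clip with a steel coil, 40 mm wide, 66 mm high, 61 g, loose. Origin mid-pivot; y along the pivot, x square to the jaws, z from jaws to handles. At the start it sits upright on the red card's top edge within 25 mm of its middle, shut, pivot 5 mm above the edge, and rides along when the stand turns. Jaws reach 28 mm below the pivot, handles 42 mm above it.
- clip_arm (a joint): Opening of each half of the clip, rad: 0 shut on a card, 0.30 fully squeezed. Pinch the two handles (36 mm wide along the clip's y) along its x, 20 to 40 mm above the pivot: shut, they spread to 48 mm over the outside at the top; squeezed they are parallel, 24 mm over the outside, against a stop, jaw tips 17 mm apart. It takes about 9 N; let go, it snaps shut.
- clip_mouth (a point): Point midway between the two jaw tips, 28 mm below the clip's pivot; axes as clip. The space between the jaws is 23 mm deep, from here up to 5 mm below the pivot.
- jar_jam: Bystander: jam jar with a yellow lid, 62 mm across, 86 mm high; origin at the centre of its underside.
- tin_tomato: Bystander: low food tin with a turquoise label, 75 mm across, 58 mm high; origin at the centre of its underside.
- lemon: Bystander: lemon, 78 x 55 x 56 mm, lying; origin at its underside.
- salt_shaker: Bystander: glass salt shaker with a grey cap, 44 mm across, 90 mm high; origin at the centre of its underside.
Not all that is in view belongs to the job. Of the things like the clip, leave any that is orange; of the rest the smaller one is meant.

How it is judged:
By the outcome, as a careful person would: the job done as asked, in the order asked, and still so for the second after the job is handed in, while the arm keeps its last pose, push and grip.
It also fails if it takes over 54 s, if anything falls off the work surface, if the arm or the gripper's body presses on something with over 40 N, if the wrist force passes 120 N, or if a joint passes its speed limit or range.

## Working session

There is one attempt and no reset: what is moved stays moved. The work goes in short steps, Python scripts to look and compute and a tool call to move; the robot and the scene stay as the last step left them, time stands still between calls to the robot, and variables do not carry over. Pictures are saved under pics/ and viewed, about 8 in all and at most 12, crops included, and the job is handed in when it is done.

Besides the shell and the picture viewer there is one more tool, called after ">>>" as name(argument=value, ...) on one line, values as JSON. play_rows: Moves the arm, as the interface text tells. Its arguments: {"type":"object","properties":{"commands":{"type":"array"},"grip_force":{"type":"number"}},"required":["commands"]}

```bash
mkdir -p pics
cat > h.py <<'E'
import numpy as np,cv2
from plant import ctrl
def cam(n):
    c=ctrl.read_camera(n); c['R']=cv2.Rodrigues(np.array(c['rvec'],float))[0]; c['t']=np.array(c['tvec'],float).ravel(); return c
def world(c):
    z=c['z_map'].astype(float); v,u=np.mgrid[:z.shape[0],:z.shape[1]]; K=np.array(c['K'])
    P=np.stack([(u-K[0,2])/K[0,0]*z,(v-K[1,2])/K[1,1]*z,z],-1)
    W=(P-c['t'])@c['R']; W[z==0]=np.nan; return W
def ray(c,u,v,h):
    d=c['R'].T@np.linalg.inv(np.array(c['K']))@np.array([u,v,1.]); o=-c['R'].T@c['t']; return o+d*(h-o[2])/d[2]
def proj(c,p): return cv2.projectPoints(np.array(p,float).reshape(-1,1,3),np.array(c['rvec'],float),c['t'],np.array(c['K'],float),None)[0].reshape(-1,2)
def save(c,n,box=None,s=1):
    im=c['pixels'][...,::-1]
    if box: im=im[box[1]:box[3],box[0]:box[2]]
    cv2.imwrite('pics/'+n,cv2.resize(im,None,fx=s,fy=s,interpolation=cv2.INTER_CUBIC))
E
python3 - <<'E'
from h import *
a=cam('scene');b=cam('top');save(a,'s0.png');save(b,'t0.png')
np.savez('v0.npz',wa=world(a),wb=world(b),pa=a['pixels'],pb=b['pixels'])
for c in(a,b):print(-c['R'].T@c['t'],c['R'][2])
s=ctrl.read_state();print(s['orientation'],s['ee_pos'],s['gripper_width'],s['time'])
E
```

```text
[  -3.15454486 -272.3207519   680.51069835] [ 0.59675295  0.47548565 -0.64637397]
[ 422.89923983  147.29756015 1127.5326433 ] [ 0.11802089  0.00255929 -0.99300781]
[[-9.46145909e-01  3.23740179e-01 -4.64269766e-04]
 [ 3.23740504e-01  9.46144589e-01 -1.58188733e-03]
 [-7.28541622e-05 -1.64699916e-03 -9.99998641e-01]] [210.35940745 614.51760062 221.59984359] 86.73737863667395 0.1
```

View pics/s0.png

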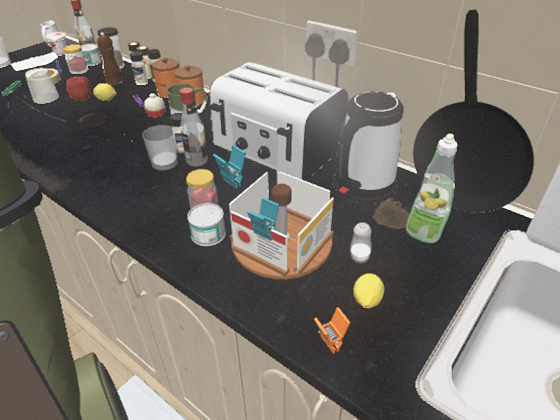

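View pics/t0.png

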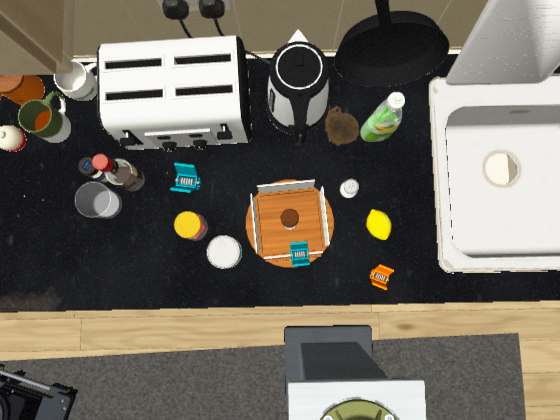

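Candidates for the clip:
- Teal on the stand's red card: scene (263,217), top (299,254).
- Teal on the worktop: scene (231,165), top (185,179).
- Orange: scene (333,330), top (381,277). This one is excluded by colour.

The smaller teal clip, sitting on the red card, fits. I'll measure both and confirm in a crop.

```bash
cat > m.py <<'E'
from h import *
def teal(c,W):
    hsv=cv2.cvtColor(c['pixels'],cv2.COLOR_RGB2HSV); return (cv2.inRange(hsv,(85,120,40),(105,255,255))>0)&np.isfinite(W[...,0])
def knob(c):
    hsv=cv2.cvtColor(c['pixels'],cv2.COLOR_RGB2HSV); return hsv
E
python3 - <<'E'
from m import *
a=cam('scene');b=cam('top')
save(a,'c1.png',(180,130,360,290),4)
for n,c in(('scene',a),('top',b)):
    W=world(c); m=teal(c,W); k,l,st,ce=cv2.connectedComponentsWithStats(m.astype('uint8'))
    print(n)
    for i in range(1,k):
        if st[i,4]>60:
            p=W[l==i]; print(st[i],ce[i].round(),np.percentile(p,[2,50,98],axis=0).round(0).tolist())
    # card edges
    u0=(W[...,2]>122)&(W[...,2]<134)&~cv2.dilate(m.astype('uint8'),np.ones((5,5))).astype(bool)
    print('edge pts',u0.sum())
    if n=='top':
        k,l,st,ce=cv2.connectedComponentsWithStats(u0.astype('uint8'))
        for i in range(1,k):
            if st[i,4]>15 and 240<ce[i][0]<340 and 170<ce[i][1]<270:
                p=W[l==i];print(st[i],np.percentile(p,[2,50,98],axis=0).round(0).tolist(),cv2.fitLine(p[:,:2].astype('float32'),2,0,.01,.01).ravel())
    kk=(W[...,2]>150)&(W[...,2]<165)&~m
    k,l,st,ce=cv2.connectedComponentsWithStats(kk.astype('uint8'))
    for i in range(1,k):
        if 15<st[i,4]<900: print('knob?',st[i],np.median(W[l==i],0).round(1), ray(c,*ce[i],160).round(1))
    # height 26-36 deck circle
    d=(W[...,2]>27)&(W[...,2]<37)
    if n=='top':
        d[:,:240]=0;d[:,345:]=0
        p=W[d][:,:2]; cc=cv2.minEnclosingCircle(p[(abs(p-np.median(p,0))<115).all(1)].astype('float32')); print('deck',cc,np.median(W[d],0))
E
```

```text
scene
[226 145  19  40 332] [236. 162.] [[610.0, 363.0, 15.0], [647.0, 379.0, 61.0], [659.0, 408.0, 91.0]]
[248 198  30  28 343] [267. 211.] [[424.0, 112.0, 143.0], [463.0, 128.0, 161.0], [470.0, 145.0, 175.0]]
edge pts 3674
knob? [  0   0  46  13 175] [ 829.7 1695.5  157.2] [ 822.3 1684.5  160. ]
knob? [55  0 17  6 41] [ 958.3 1594.5  155.2] [ 951.4 1582.6  160. ]
knob? [74 11 10  6 38] [ 898.1 1403.9  158.2] [ 896.7 1398.   160. ]
knob? [98 34 13  8 65] [ 808.  1117.9  155.8] [ 801.5 1107.6  160. ]
knob? [315  79  21   8  36] [956.4 341.6 162.4] [961.3 343.  160. ]
knob? [338  87  22  10  61] [956.2 258.7 159.7] [955.2 260.1 160. ]
knob? [183 106  14   9  85] [631.9 516.6 156.9] [631.5 515.2 160. ]
knob? [404 107  26  13 147] [955.9  77.  158. ] [951.6  76.  160. ]
knob? [417 125 117  49 772] [923.9 -90.3 157.6] [915.3 -90.3 160. ]
knob? [352 135  49  15 308] [770.5  83.3 157.2] [774.2  84.8 160. ]
knob? [533 148  27  15 185] [ 956.1 -216.1  157.8] [ 951.8 -216.4  160. ]
knob? [338 151  12   9  74] [694.9 116.4 158.5] [693.  115.6 160. ]
knob? [553 171   7  10  41] [ 892.3 -251.2  
[... 2177 characters left out ...]
 23  64] [770.5  78.8 158.3] [773.   79.5 160. ]
knob? [177  89  56   6 154] [800.9 322.  157.5] [800.1 321.5 160. ]
knob? [110  93  53   7 142] [794.3 471.9 157.5] [793.5 469.8 160. ]
knob? [270  94  23  17  66] [769.2 158.6 157.7] [770.4 158.8 160. ]
knob? [103 108 145  38 613] [722.4 379.  155.1] [717.4 382.9 160. ]
knob? [375 109  27  16  74] [727.9 -63.6 156.2] [729.3 -65.2 160. ]
knob? [294 134  12   8  24] [693.2 122.7 158.7] [692.9 121.8 160. ]
knob? [106 159  13  17  72] [635.4 515.7 156.6] [636.1 516.3 160. ]
knob? [281 209  18  18 262] [521.7 146.4 159.5] [522.  145.9 160. ]
deck ((512.9943237304688, 159.54644775390625), 121.97478485107422) [524.0852365  153.82157591  31.9733183 ]
```

View pics/c1.png

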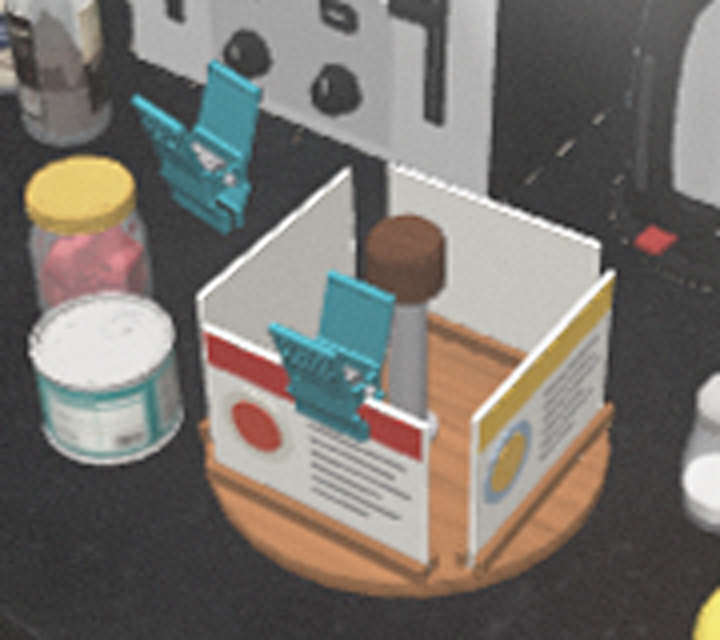

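The crop shows the small teal clip shut on the red card (crop (335,355), about 37 mm wide). The other teal clip, at crop (200,150), is bigger (top at 91 mm standing on the worktop). I'm taking the one on the red card.

Knob axis is about (521,145), stand yaw about 4.5°. First I'll turn the tool so its y axis lies along 4.5°.

>>> play_rows(commands=[[0.06,0,0,0,0,0,8.5],[0.06,0,0,0,0,0,8.5],[0.06,0,0,0,0,0,8.5],[0.06,0,0,0,0,0,8.5],[0.06,0,0,0,0,0,8.5],[0.06,0,0,0,0,0,8.5],[0.06,0,0,0,0,0,8.5],[0.06,0,0,0,0,0,8.5],[0.06,0,0,0,0,0,0],[0.06,0,0,0,0,0,0]], grip_force=30)

```text
time: 1.2
ee_pos: [209.8, 613.0, 218.5]
orientation: [[-0.039, 0.999, -0.002], [0.999, 0.039, -0.007], [-0.007, -0.002, -1.0]]
wrist_force: [-0.2, 0.9, 0.4]
gripper_width: 60.4
```

```bash
cat > d.py <<'E'
import sys
from h import *
from scipy.spatial.transform import Rotation as Ro
x,y,z,az=map(float,sys.argv[1:5]); s=ctrl.read_state(); R=np.array(s['orientation']); a=np.radians(az)
Y=np.array([np.cos(a),np.sin(a),0]);Z=np.array([0,0,-1.]);T=np.stack([np.cross(Y,Z),Y,Z],1)
print('t',s['time'],'pos',np.round(s['ee_pos'],1),'w',round(s['gripper_width'],1),'F',np.round(s['wrist_force'],1),'M',np.round(s['ft_torque'],2),'q',np.round(s['qpos'],2))
print('az',np.degrees(np.arctan2(R[1,1],R[0,1])).round(2),'shift(tool,m)',(R.T@(np.array([x,y,z])-s['ee_pos'])/1000).round(4),'after-turn shift',(T.T@(np.array([x,y,z])-s['ee_pos'])/1000).round(4),'turn deg',np.degrees(Ro.from_matrix(R.T@T).as_rotvec()).round(2))
E
python3 d.py 521 145 222 4.5
```

```text
t 1.2 pos [209.8 613.  218.5] w 60.4 F [-0.2  0.9  0.4] M [-0.08  0.04 -0.02] q [-1.35  0.32  0.09  1.46 -0.03  1.37 -1.22]
az 2.25 shift(tool,m) [-0.4799  0.2926 -0.001 ] after-turn shift [-0.491   0.2736 -0.0035] turn deg [-0.14  0.38 -2.25]
```

>>> play_rows(commands=[[0.06,-0.046,0.027,-0.001,0,0,0],[0.06,-0.046,0.027,-0.001,0,0,0],[0.06,-0.046,0.027,-0.001,0,0,0],[0.06,-0.046,0.027,-0.001,0,0,0],[0.06,-0.046,0.027,-0.001,0,0,0],[0.06,-0.046,0.027,-0.001,0,0,0],[0.06,-0.046,0.027,-0.001,0,0,0],[0.06,-0.046,0.027,-0.001,0,0,0],[0.06,-0.046,0.027,-0.001,0,0,0],[0.06,0,0,0,0,0,0]])

```text
time: 2.2
ee_pos: [461.2, 231.5, 227.2]
orientation: [[-0.077, 0.997, -0.001], [0.997, 0.077, -0.005], [-0.005, -0.001, -1.0]]
wrist_force: [0.3, -0.2, 0.4]
gripper_width: 59.9
```

```bash
python3 d.py 521 145 222 4.5
```

```text
t 2.2 pos [461.2 231.5 227.2] w 59.9 F [ 0.3 -0.2  0.4] M [-0.11  0.07 -0.06] q [-0.91  0.03  0.4   1.78 -0.01  1.34 -0.43]
az 4.43 shift(tool,m) [-0.0908  0.0529  0.0055] after-turn shift [-0.0909  0.0528  0.0052] turn deg [-0.07  0.28 -0.06]
```

>>> play_rows(commands=[[0.06,-0.03,0.018,0,0,0,0],[0.06,-0.03,0.018,0,0,0,0],[0.06,-0.03,0.018,0,0,0,0],[0.06,0,0,0,0,0.3,0],[0.06,0,0,0,0,0,0],[0.06,0,0,0,0,0,0],[0.06,0,0,0,0,0,0],[0.06,0,0,0,0,0,0],[0.06,0,0,0,0,0,0],[0.06,0,0,0,0,0,0]])

```text
time: 3.2
ee_pos: [522.0, 148.1, 227.7]
orientation: [[-0.099, 0.995, -0.002], [0.995, 0.099, 0.003], [0.004, -0.001, -1.0]]
wrist_force: [-0.8, -0.2, -0.7]
gripper_width: 60.2
```

```bash
python3 d.py 521 145 129 4.5
python3 - <<'E'
from h import *
b=cam('scene');save(b,'s3.png',(180,90,380,250),4)
E
```

```text
t 3.2 pos [522.  148.1 227.7] w 60.2 F [-0.8 -0.2 -0.7] M [-0.11  0.03  0.03] q [-0.79  0.09  0.5   1.73 -0.05  1.34 -0.18]
az 5.7 shift(tool,m) [-0.0033 -0.0012  0.0987] after-turn shift [-0.003  -0.0013  0.0987] turn deg [-0.08 -0.21  1.2 ]
```

View pics/s3.png

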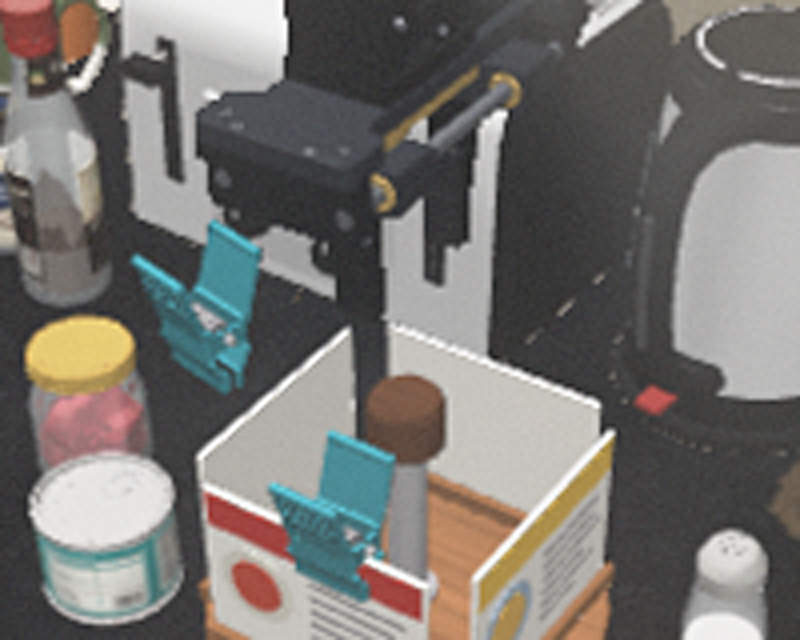

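The gripper hangs above the stand (body at crop (290,150)), with the finger at crop (360,290) above and behind the knob at (405,405). Path is clear, so I'll lower it.

>>> play_rows(commands=[[0.06,-0.003,-0.001,0.01,0,0,1.2],[0.06,0,0,0.02,0,0,0],[0.06,0,0,0.02,0,0,0],[0.06,0,0,0,0,0,0],[0.06,0,0,0,0,0,0],[0.06,0,0,0,0,0,0],[0.06,0,0,0,0,0,0],[0.06,0,0,0,0,0,0],[0.06,0,0,0,0,0,0],[0.06,0,0,0,0,0,0]])

```text
time: 4.25
ee_pos: [522.5, 144.8, 177.8]
orientation: [[-0.074, 0.997, 0.003], [0.997, 0.074, 0.005], [0.005, 0.003, -1.0]]
wrist_force: [-0.4, -0.1, 0.5]
gripper_width: 60.0
```

```bash
python3 d.py 521 145 129 4.5
```

```text
t 4.25 pos [522.5 144.8 177.8] w 60.0 F [-0.4 -0.1  0.5] M [-0.09  0.08  0.01] q [-0.78  0.12  0.5   1.8  -0.07  1.23 -0.19]
az 4.22 shift(tool,m) [ 0.     -0.0016  0.0488] after-turn shift [ 0.0003 -0.0015  0.0488] turn deg [ 0.17 -0.29 -0.28]
```

>>> play_rows(commands=[[0.06,0,-0.0015,0.01,0,-0.3,0],[0.06,0,0,0.015,0,0,0],[0.06,0,0,0.015,0,0,0],[0.06,0,0,0.004,0,0,0],[0.06,0,0,0,0,0,0],[0.02,0,0,0,0,0,0],[0.02,0,0,0,0,0,0],[0.02,0,0,0,0,0,0],[0.02,0,0,0,0,0,0],[0.02,0,0,0,0,0,0]], grip_force=30)

```text
time: 5.25
ee_pos: [522.9, 145.4, 132.3]
orientation: [[-0.074, 0.997, 0.009], [0.997, 0.074, 0.0], [-0.0, 0.009, -1.0]]
wrist_force: [0.0, 0.9, -1.5]
gripper_width: 37.9
```

```bash
python3 d.py 521 145 129 4.5
```

```text
t 5.25 pos [522.9 145.4 132.3] w 37.9 F [ 0.   0.9 -1.5] M [-0.02  0.42 -0.04] q [-0.78  0.16  0.5   1.86 -0.08  1.14 -0.18]
az 4.23 shift(tool,m) [-0.0003 -0.002   0.0032] after-turn shift [-0.0003 -0.0019  0.0033] turn deg [ 0.49  0.01 -0.27]
```

>>> play_rows(commands=[[0.02,0,0,0,0,0,-5],[0.02,0,0,0,0,0,-8],[0.02,0,0,0,0,0,-8],[0.02,0,0,0,0,0,-8],[0.02,0,0,0,0,0,-8],[0.02,0,0,0,0,0,-8],[0.02,0,0,0,0,0,-8],[0.02,0,0,0,0,0,-8],[0.02,0,0,0,0,0,-8],[0.02,0,0,0,0,0,-8]])

```text
time: 6.25
ee_pos: [524.9, 147.4, 132.3]
orientation: [[-0.994, 0.105, 0.013], [0.105, 0.994, 0.004], [-0.012, 0.006, -1.0]]
wrist_force: [1.0, 0.8, -2.9]
gripper_width: 38.3
```

```bash
python3 d.py 522 145 132 94.5;  python3 - <<'E'
from h import *
b=cam('top');save(b,'t4.png',(200,150,400,310),4)
E
```

```text
t 6.25 pos [524.9 147.4 132.3] w 38.3 F [ 1.   0.8 -2.9] M [ 0.08 -0.2  -0.03] q [-0.67  0.15  0.38  1.85 -0.06  1.13  1.2 ]
az 83.98 shift(tool,m) [ 0.0026 -0.0027  0.0002] after-turn shift [ 0.0031 -0.0022  0.0003] turn deg [  0.26   0.73 -10.52]
```

View pics/t4.png

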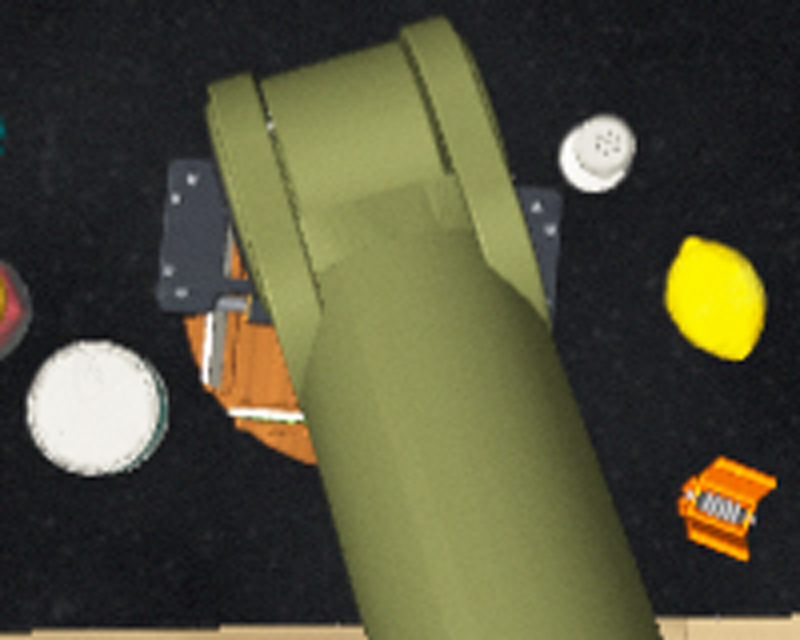

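The picture shows the turning part nearly round: the card edge at crop (265,413) faces front with green beneath it. I'll finish the last ~10°, release and rise.

>>> play_rows(commands=[[0.02,0,0,0,0,0,-6],[0.02,0,0,0,0,0,-4],[0.02,0,0,0,0,0,0],[0.02,0,0,0,0,0,0],[0.06,0,0,0,0,0,0],[0.06,0,0,0,0,0,0],[0.06,0,0,0,0,0,0],[0.06,0,0,-0.02,0,0,0],[0.06,0,0,-0.04,0,0,0],[0.06,0,0,-0.04,0,0,0]])

```text
time: 7.3
ee_pos: [519.4, 145.9, 229.7]
orientation: [[-0.998, -0.065, 0.001], [-0.065, 0.998, -0.001], [-0.001, -0.001, -1.0]]
wrist_force: [1.4, 0.9, -0.2]
gripper_width: 59.5
```

```bash
python3 d.py 440 230 240 94.5
```

```text
t 7.3 pos [519.4 145.9 229.7] w 59.5 F [ 1.4  0.9 -0.2] M [ 0.04 -0.02 -0.  ] q [-0.67  0.08  0.37  1.73 -0.03  1.34  1.34]
az 93.71 shift(tool,m) [ 0.0738  0.0891 -0.0104] after-turn shift [ 0.0725  0.0901 -0.0103] turn deg [-0.04  0.03 -0.79]
```

>>> play_rows(commands=[[0.06,0.015,0.045,0,0,0,0],[0.06,0.015,0.045,0,0,0,0],[0.06,0.015,0.045,0,0,0,0],[0.06,0.015,0.045,0,0,0,0],[0.06,0,0,0,0,0,0],[0.06,0,0,0,0,0,0],[0.06,0,0,0,0,0,0],[0.06,0,0,0,0,0,0],[0.06,0,0,0,0,0,0],[0.06,0,0,0,0,0,0]])

```text
time: 8.3
ee_pos: [453.0, 323.9, 239.8]
orientation: [[-0.999, -0.049, 0.015], [-0.049, 0.999, 0.007], [-0.016, 0.006, -1.0]]
wrist_force: [-0.4, 0.0, 0.3]
gripper_width: 59.7
```

```bash
cat > k.py <<'E'
from m import *
import sys
a=cam('scene');b=cam('top');save(b,sys.argv[1],(200,150,400,310),4);save(a,'s_'+sys.argv[1],(180,130,360,290),4)
for n,c in(('scene',a),('top',b)):
    W=world(c); m=teal(c,W)&(abs(W[...,0]-521)<130)&(abs(W[...,1]-145)<130)&(W[...,2]>115); p=W[m]
    print(n,'teal',m.sum(),np.percentile(p,[2,50,98],axis=0).round(0).tolist())
    for lo in(120,135,145,155,165,172):
        q=p[(p[:,2]>=lo)&(p[:,2]<lo+10)]
        if len(q)>3: print(lo,len(q),np.percentile(q,[3,97],axis=0).round(0)[:,:2].tolist())
    u0=(W[...,2]>122)&(W[...,2]<134)&~cv2.dilate(m.astype('uint8'),np.ones((5,5))).astype(bool)&(abs(W[...,0]-521)<130)&(abs(W[...,1]-145)<130)
    if n=='top':
        k,l,st,ce=cv2.connectedComponentsWithStats(u0.astype('uint8'))
        for i in range(1,k):
            if st[i,4]>15:
                p=W[l==i];print(st[i],np.percentile(p,[2,98],axis=0).round(0).tolist(),cv2.fitLine(p[:,:2].astype('float32'),2,0,.01,.01).ravel())
E
python3 k.py t5.png; python3 d.py 539 68 230 94.5
```

```text
scene teal 236 [[524.0, 47.0, 119.0], [535.0, 81.0, 156.0], [559.0, 93.0, 176.0]]
120 9 [[524.0, 58.0], [528.0, 79.0]]
135 46 [[525.0, 58.0], [560.0, 83.0]]
145 44 [[525.0, 56.0], [557.0, 86.0]]
155 36 [[525.0, 51.0], [555.0, 88.0]]
165 66 [[525.0, 46.0], [555.0, 93.0]]
172 56 [[525.0, 46.0], [559.0, 94.0]]
top teal 323 [[524.0, 45.0, 122.0], [541.0, 61.0, 154.0], [560.0, 93.0, 176.0]]
120 19 [[523.0, 59.0], [557.0, 77.0]]
135 73 [[524.0, 59.0], [560.0, 80.0]]
145 60 [[527.0, 54.0], [558.0, 83.0]]
155 58 [[527.0, 51.0], [559.0, 88.0]]
165 87 [[526.0, 45.0], [560.0, 93.0]]
172 69 [[527.0, 45.0], [559.0, 93.0]]
[257 180  58   8 113] [[594.0, 93.0, 123.0], [606.0, 213.0, 133.0]] [ 8.1304431e-02 -9.9668932e-01  6.0029126e+02  1.5149670e+02]
[322 187   3  11  18] [[569.0, 70.0, 124.0], [590.0, 74.0, 131.0]] [9.9709773e-01 7.6132007e-02 5.8013934e+02 7.2445892e+01]
[250 194   8  58  98] [[457.0, 219.0, 124.0], [577.0, 228.0, 133.0]] [9.9660391e-01 8.2344621e-02 5.1690155e+02 2.2354604e+02]
[326 221   3  18  31] [[481.0, 64.0, 123.0], [515.0, 68.0, 133.0]] [9.9711156e-01 7.5950690e-02 4.9753986e+02 6.5835564e+01]
[264 252  59   7  95] [[440.0, 82.0, 124.0], [450.0, 198.0, 133.0]] [ 8.0571555e-02 -9.9674881e-01  4.4498608e+02  1.4038797e+02]
t 8.4 pos [453.  324.1 239.8] w 60.3 F [-0.6  1.  -0.1] M [ 0.02  0.07 -0.  ] q [-0.87  0.1   0.21  1.68 -0.02  1.34  0.97]
az 92.81 shift(tool,m) [-0.0732 -0.2601  0.0093] after-turn shift [-0.0657 -0.2621  0.0098] turn deg [ 0.34  0.91 -1.7 ]
```

View pics/t5.png

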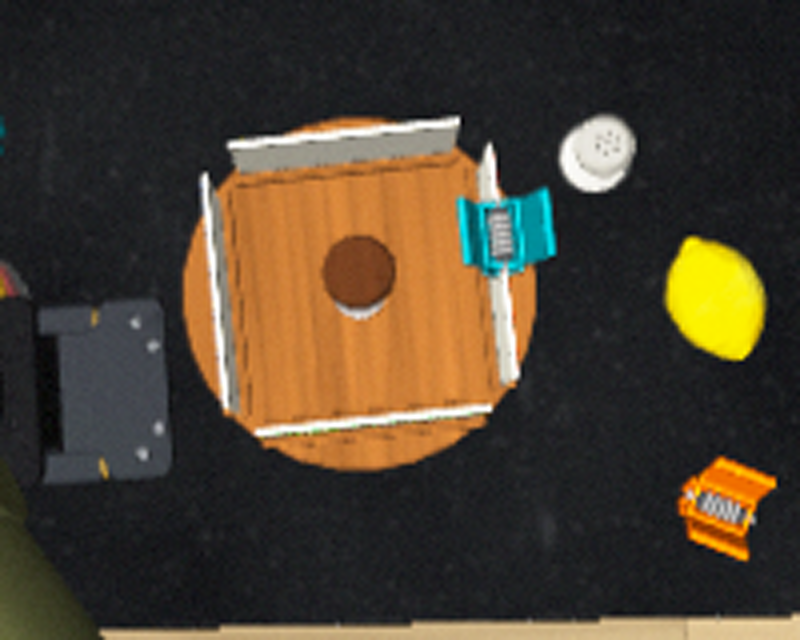

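One click is done: the front card is at crop (375,422), and the clip at crop (505,230) has ridden to the right side. Both cameras put it at about (542,69). Axis is (522.5,146). Next I'll go above the clip.

>>> play_rows(commands=[[0.066,-0.01,-0.043,0.001,0,0,-1.5],[0.066,-0.01,-0.043,0.001,0,0,0],[0.066,-0.011,-0.043,0.001,0,0,0],[0.066,-0.011,-0.043,0.001,0,0,0],[0.066,-0.011,-0.043,0.001,0,0,0],[0.066,-0.011,-0.035,0,0,0.9,0],[0.066,0,0,0,0,0,0],[0.066,0,0,0,0,0,0],[0.066,0,0,0,0,0,0],[0.066,0,0,0,0,0,0]])

```text
time: 9.4
ee_pos: [537.5, 71.0, 234.2]
orientation: [[-0.997, -0.077, 0.002], [-0.077, 0.997, 0.008], [-0.002, 0.008, -1.0]]
wrist_force: [0.1, 0.2, 0.5]
gripper_width: 65.9
```

```bash
python3 d.py 542 69 200 94.6
```

```text
t 9.4 pos [537.5  71.  234.2] w 65.9 F [0.1 0.2 0.5] M [0.02 0.03 0.06] q [-0.59  0.08  0.44  1.72 -0.04  1.35  1.51]
az 94.44 shift(tool,m) [-0.0043 -0.0026  0.0342] after-turn shift [-0.0043 -0.0023  0.0342] turn deg [ 0.46  0.13 -0.16]
```

>>> play_rows(commands=[[0.066,-0.004,-0.0023,0.01,0.4,0,0],[0.066,0,0,0.02,0,0,0],[0.066,0,0,0.005,0,0,0],[0.066,0,0,0,0,0,0],[0.066,0,0,0,0,0,0],[0.066,0,0,0,0,0,0],[0.066,0,0,0,0,0,0],[0.066,0,0,0,0,0,0],[0.066,0,0,0,0,0,0],[0.066,0,0,0,0,0,0]])

```text
time: 10.4
ee_pos: [542.7, 74.5, 199.1]
orientation: [[-0.996, -0.087, 0.006], [-0.087, 0.996, 0.002], [-0.006, 0.002, -1.0]]
wrist_force: [0.2, -0.4, -0.2]
gripper_width: 66.3
```

```bash
python3 d.py 542 69 147 94.6
```

```text
t 10.4 pos [542.7  74.5 199.1] w 66.3 F [ 0.2 -0.4 -0.2] M [ 0.04  0.01 -0.02] q [-0.59  0.11  0.44  1.76 -0.05  1.27  1.52]
az 94.97 shift(tool,m) [ 0.0015 -0.0055  0.0521] after-turn shift [ 0.0011 -0.0055  0.0521] turn deg [0.1  0.33 0.37]
```

>>> play_rows(commands=[[0.066,0.001,-0.0055,0,0,0.3,0.3],[0.066,0,0,0,0,0,0],[0.066,0,0,0,0,0,0],[0.066,0,0,0,0,0,0],[0.066,0,0,0,0,0,0],[0.066,0,0,0,0,0,0],[0.066,0,0,0,0,0,0],[0.066,0,0,0,0,0,0],[0.066,0,0,0,0,0,0],[0.066,0,0,0,0,0,0]])

```text
time: 11.4
ee_pos: [542.1, 68.3, 199.2]
orientation: [[-0.997, -0.081, -0.0], [-0.081, 0.997, 0.002], [-0.0, 0.002, -1.0]]
wrist_force: [0.5, -0.1, 0.2]
gripper_width: 65.5
```

```bash
python3 d.py 542 69 147 94.6; python3 -c "
from h import *
for i in range(4):
  cam('top');s=ctrl.read_state();print(np.round(s['ee_pos'],2),np.round(s['qpos'],4))"
```

```text
t 11.4 pos [542.1  68.3 199.2] w 65.5 F [ 0.5 -0.1  0.2] M [0.09 0.05 0.01] q [-0.59  0.11  0.45  1.76 -0.05  1.28  1.53]
az 94.62 shift(tool,m) [0.0001 0.0006 0.0522] after-turn shift [0.0001 0.0007 0.0522] turn deg [0.1  0.   0.02]
[542.1   68.32 199.17] [-0.5856  0.1139  0.4467  1.7587 -0.0531  1.2803  1.5254]
[542.14  68.31 199.22] [-0.5856  0.1139  0.4467  1.7587 -0.0531  1.2803  1.5254]
[542.14  68.27 199.2 ] [-0.5855  0.1139  0.4468  1.7587 -0.0531  1.2803  1.5254]
[542.18  68.2  199.22] [-0.5855  0.1139  0.4468  1.7587 -0.053   1.2802  1.5254]
```

>>> play_rows(commands=[[0.066,0,0.0007,0.01,0,0,0],[0.066,0,0,0.01,0,0,0],[0.066,0,0,0.01,0,0,0],[0.066,0,0,0,0,0,0],[0.066,0,0,0,0,0,0],[0.066,0,0,0,0,0,0],[0.066,0,0,0,0,0,0],[0.066,0,0,0,0,0,0],[0.066,0,0,0,0,0,0],[0.066,0,0,0,0,0,0]])

```text
time: 12.6
ee_pos: [541.9, 69.0, 166.2]
orientation: [[-0.997, -0.081, -0.0], [-0.081, 0.997, 0.002], [0.0, 0.002, -1.0]]
wrist_force: [0.8, 0.1, -0.3]
gripper_width: 66.1
```

```bash
python3 d.py 542 69 147 94.6
```

```text
t 12.6 pos [541.9  69.  166.2] w 66.1 F [ 0.8  0.1 -0.3] M [ 0.02 -0.   -0.01] q [-0.58  0.14  0.45  1.8  -0.07  1.22  1.53]
az 94.62 shift(tool,m) [-0.0001 -0.0001  0.0192] after-turn shift [-0.0001 -0.      0.0192] turn deg [ 0.09 -0.02  0.02]
```

>>> play_rows(commands=[[0.066,0,0,0.008,0,0,0],[0.066,0,0,0.008,0,0,0],[0.066,0,0,0.001,0,0,0],[0.066,0,0,0,0,0,0],[0.05,0,0,0,0,0,0],[0.04,0,0,0,0,0,0],[0.03,0,0,0,0,0,0],[0.015,0,0,0,0,0,0],[0.015,0,0,0,0,0,0],[0.015,0,0,0,0,0,0]], grip_force=25)

```text
time: 13.6
ee_pos: [543.5, 69.0, 151.1]
orientation: [[-0.997, -0.08, 0.003], [-0.08, 0.997, 0.003], [-0.003, 0.002, -1.0]]
wrist_force: [-2.5, 2.7, 6.2]
gripper_width: 26.2
```

```bash
python3 d.py 542 69 147 94.6;python3 -c "
from h import *
c=cam('scene');save(c,'s6.png',(230,150,390,270),5)"
```

```text
t 13.6 pos [543.5  69.  151.1] w 26.2 F [-2.5  2.7  6.2] M [0.87 0.73 0.05] q [-0.58  0.15  0.45  1.82 -0.07  1.18  1.54]
az 94.61 shift(tool,m) [0.0015 0.0001 0.0041] after-turn shift [0.0015 0.0001 0.0041] turn deg [0.14 0.2  0.01]
```

View pics/s6.png

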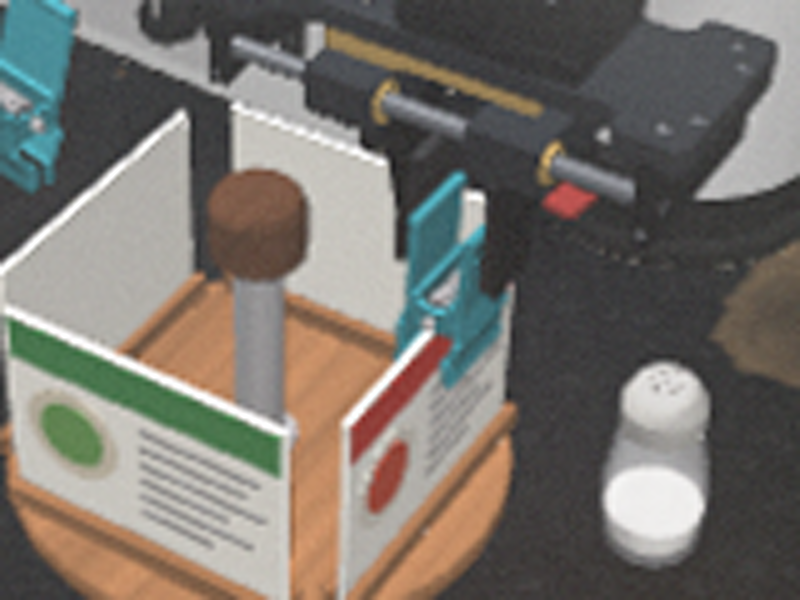

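The clip is squeezed open over the red card (crop (450,280)), between the fingers. Width reads 26, so I'll let it settle onto the stop.

>>> play_rows(commands=[[0.01,0,0,0,0,0,0],[0.01,0,0,0,0,0,0],[0.01,0,0,0,0,0,0],[0.01,0,0,0,0,0,0],[0.01,0,0,0,0,0,0],[0.01,0,0,0,0,0,0],[0.01,0,0,0,0,0,0],[0.01,0,0,0,0,0,0],[0.01,0,0,0,0,0,0],[0.01,0,0,0,0,0,0]], grip_force=32)

```text
time: 14.65
ee_pos: [543.9, 69.1, 151.4]
orientation: [[-0.997, -0.08, 0.004], [-0.08, 0.997, 0.003], [-0.005, 0.003, -1.0]]
wrist_force: [-0.8, 0.1, 0.0]
gripper_width: 23.1
```

```bash
python3 d.py 542 69 147 94.6
```

```text
t 14.65 pos [543.9  69.1 151.4] w 23.1 F [-0.8  0.1  0. ] M [ 0.02  0.02 -0.02] q [-0.58  0.15  0.45  1.82 -0.07  1.18  1.54]
az 94.62 shift(tool,m) [0.0019 0.0001 0.0044] after-turn shift [0.0019 0.0001 0.0044] turn deg [0.15 0.26 0.02]
```

>>> play_rows(commands=[[0.01,0,0,-0.005,0,0,0],[0.01,0,0,-0.008,0,0,0],[0.01,0,0,-0.01,0,0,0],[0.01,0,0,-0.015,0,0,0],[0.01,0,0,-0.02,0,0,0],[0.01,0,0,-0.017,0,0,0],[0.01,0,0,0,0,0,0],[0.01,0,0,0,0,0,0],[0.01,0,0,0,0,0,0],[0.01,0,0,0,0,0,0]])

```text
time: 15.65
ee_pos: [542.9, 68.6, 231.4]
orientation: [[-0.997, -0.08, 0.004], [-0.08, 0.997, 0.003], [-0.004, 0.003, -1.0]]
wrist_force: [-0.5, -0.2, -1.1]
gripper_width: 23.1
```

```bash
python3 d.py 445 139.5 226 4.6
```

```text
t 15.65 pos [542.9  68.6 231.4] w 23.1 F [-0.5 -0.2 -1.1] M [ 0.01  0.02 -0.01] q [-0.59  0.09  0.45  1.71 -0.04  1.34  1.52]
az 94.6 shift(tool,m) [0.0919 0.0785 0.0052] after-turn shift [ 0.0785 -0.0919  0.0054] turn deg [3.e-01 6.e-02 9.e+01]
```

>>> play_rows(commands=[[0.01,0.02,0.017,0,0,0,0],[0.01,0.025,0.02,0,0,0,0],[0.01,0.025,0.022,0,0,0,0],[0.01,0.02,0.018,0,0,0,0],[0.01,0,0,0,0,0,6],[0.01,0,0,0,0,0,8],[0.01,0,0,0,0,0,8],[0.01,0,0,0,0,0,8],[0.01,0,0,0,0,0,8],[0.01,0,0,0,0,0,8]])

```text
time: 16.65
ee_pos: [438.1, 139.2, 222.4]
orientation: [[-0.73, 0.684, -0.009], [0.684, 0.73, -0.005], [0.004, -0.01, -1.0]]
wrist_force: [0.4, -0.6, -1.4]
gripper_width: 22.9
```

```bash
python3 d.py 445 139.5 226 4.6
```

```text
t 16.65 pos [438.1 139.2 222.4] w 22.9 F [ 0.4 -0.6 -1.4] M [-0.06  0.02 -0.06] q [-0.67 -0.09  0.29  1.9   0.03  1.34  0.43]
az 46.87 shift(tool,m) [-0.0048  0.0049 -0.0037] after-turn shift [-0.0003  0.0069 -0.0036] turn deg [-6.200e-01  2.000e-02  4.227e+01]
```

>>> play_rows(commands=[[0.01,0,0,-0.003,0,0,7.5],[0.01,0,0,0,0,0,8],[0.01,0,0,0,0,0,8],[0.01,0,0,0,0,0,8],[0.01,0,0,0,0,0,6],[0.01,0,0,0,0,0,3],[0.01,0,0.006,0,-0.6,0,0],[0.01,0,0,0,0,0,0],[0.01,0,0,0,0,0,0],[0.01,0,0,0,0,0,0]])

```text
time: 17.65
ee_pos: [440.8, 138.0, 218.2]
orientation: [[-0.081, 0.997, -0.01], [0.997, 0.081, -0.01], [-0.009, -0.01, -1.0]]
wrist_force: [0.3, 0.7, -0.2]
gripper_width: 22.8
```

```bash
python3 d.py 445 139.5 226 4.6
```

```text
t 17.65 pos [440.8 138.  218.2] w 22.8 F [ 0.3  0.7 -0.2] M [-0.12  0.03  0.02] q [-0.64 -0.08  0.26  1.9   0.03  1.33 -0.3 ]
az 4.65 shift(tool,m) [ 0.0011  0.0042 -0.0078] after-turn shift [ 0.0012  0.0043 -0.0078] turn deg [-0.6   0.52  0.05]
```

>>> play_rows(commands=[[0.01,0.001,0.004,-0.004,-0.6,0.5,0],[0.01,0,0,0,0,0,0],[0.01,0,0,0,0,0,0],[0.01,0,0,0,0,0,0],[0.01,0,0,0,0,0,0],[0.01,0,0,0,0,0,0],[0.01,0,0,0,0,0,0],[0.01,0,0,0,0,0,0],[0.01,0,0,0,0,0,0],[0.01,0,0,0,0,0,0]])

```text
time: 18.65
ee_pos: [445.1, 139.5, 222.7]
orientation: [[-0.082, 0.997, 0.001], [0.997, 0.082, 0.001], [0.001, 0.001, -1.0]]
wrist_force: [-0.5, -0.5, 0.2]
gripper_width: 23.0
```

```bash
python3 d.py 445 139.5 155.5 4.6;python3 -c "
from m import *
c=cam('scene');save(c,'s7.png',(180,110,340,230),5)
W=world(c);m=teal(c,W)&(abs(W[...,0]-445)<60)&(abs(W[...,1]-140)<60);p=W[m];print(m.sum(),np.percentile(p,[1,50,99],axis=0).round(1).tolist())"
```

```text
t 18.65 pos [445.1 139.5 222.7] w 23.0 F [-0.5 -0.5  0.2] M [-0.12  0.04 -0.01] q [-0.63 -0.08  0.26  1.89  0.02  1.33 -0.3 ]
az 4.72 shift(tool,m) [-0.0001 -0.0001  0.0672] after-turn shift [-0.     -0.0001  0.0672] turn deg [ 0.06 -0.03  0.12]
429 [[431.8, 119.9, 184.7], [436.9, 129.8, 214.7], [459.1, 155.8, 252.2]]
```

View pics/s7.png

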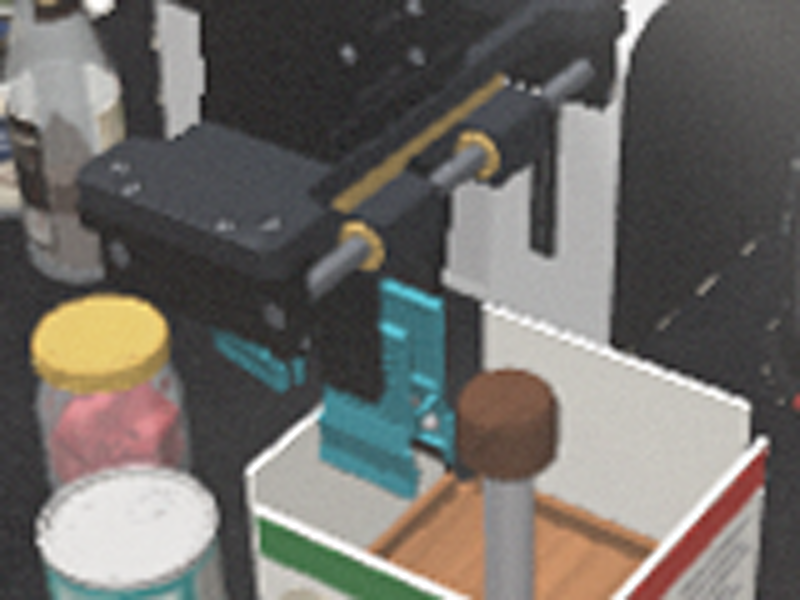

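The clip is held upright and gaping above the green card, jaw edge at crop (368,478) and handle top at (410,290). It seems to sit about 3 mm higher in the fingers than when shut. I'll go down part way and re-measure depth against the card edge.

>>> play_rows(commands=[[0.01,0,0,0.01,0,0,0],[0.01,0,0,0.015,0,0,0],[0.01,0,0,0.015,0,0,0],[0.01,0,0,0.01,0,0,0],[0.01,0,0,0,0,0,0],[0.01,0,0,0,0,0,0],[0.01,0,0,0,0,0,0],[0.01,0,0,0,0,0,0],[0.01,0,0,0,0,0,0],[0.01,0,0,0,0,0,0]])

```text
time: 19.7
ee_pos: [445.9, 139.9, 170.5]
orientation: [[-0.082, 0.997, 0.003], [0.997, 0.082, 0.002], [0.001, 0.003, -1.0]]
wrist_force: [0.3, 0.3, -0.4]
gripper_width: 23.1
```

```bash
cat > n.py <<'E'
from m import *
import sys
c=cam('scene');save(c,sys.argv[1],(200,150,330,250),6)
W=world(c);m=teal(c,W)&(abs(W[...,0]-445)<60)&(abs(W[...,1]-140)<60);p=W[m];print(m.sum(),np.percentile(p,[1,50,99],axis=0).round(1).tolist())
# outer jaw/handle: lowest & highest teal row per column, ray cut with plane x
o=-c['R'].T@c['t'];Ki=np.linalg.inv(np.array(c['K']))
n=np.array([.9968,.0803,0]);g=np.array([444.8,139.7,130])
def cut(u,v,off):
    d=c['R'].T@Ki@np.array([u,v,1.]);return o+d*((g-o)@n+off)/(d@n)
for u in range(240,280,3):
    vs=np.where(m[:,u])[0]
    if len(vs)>5: print(u,vs.min(),vs.max(),'bottom(outer jaw plane -12)',cut(u,vs.max()+.5,-12).round(1),'top(inner handle +9)',cut(u,vs.min()-.5,9).round(1))
# card top edge bias: project known edge
print(proj(c,[g+t*np.array([-.0803,.9968,0]) for t in(-60,0,60)]).round(1))
E
python3 d.py 445 139.5 155.5 4.6; python3 n.py s8.png
```

```text
t 19.7 pos [445.9 139.9 170.5] w 23.1 F [ 0.3  0.3 -0.4] M [-0.04  0.06  0.04] q [-0.63 -0.05  0.27  1.97  0.01  1.21 -0.29]
az 4.72 shift(tool,m) [-0.0003 -0.001   0.015 ] after-turn shift [-0.0003 -0.0009  0.015 ] turn deg [ 0.2  -0.08  0.12]
343 [[432.5, 120.1, 131.6], [437.4, 130.7, 158.8], [459.7, 156.7, 200.2]]
246 215 223 bottom(outer jaw plane -12) [431.5 155.9 133.1] top(inner handle +9) [451.1 173.5 132. ]
249 212 224 bottom(outer jaw plane -12) [432.  149.1 134.1] top(inner handle +9) [451.7 165.8 142.9]
252 213 226 bottom(outer jaw plane -12) [432.5 142.4 132.5] top(inner handle +9) [452.3 158.9 143.8]
255 215 227 bottom(outer jaw plane -12) [433.1 135.7 133.5] top(inner handle +9) [452.8 152.2 142.1]
258 194 228 bottom(outer jaw plane -12) [433.6 129.  134.5] top(inner handle +9) [453.6 142.9 195. ]
261 191 230 bottom(outer jaw plane -12) [434.1 122.5 132.9] top(inner handle +9) [454.1 136.1 204.6]
264 193 215 bottom(outer jaw plane -12) [434.8 114.5 172.3] top(inner handle +9) [454.6 129.9 202.9]
267 194 220 bottom(outer jaw plane -12) [435.3 108.5 163.7] top(inner handle +9) [455.1 123.6 203.4]
[[285.2 237.1]
 [257.6 224.6]
 [231.8 212.8]]
```

View pics/s8.png

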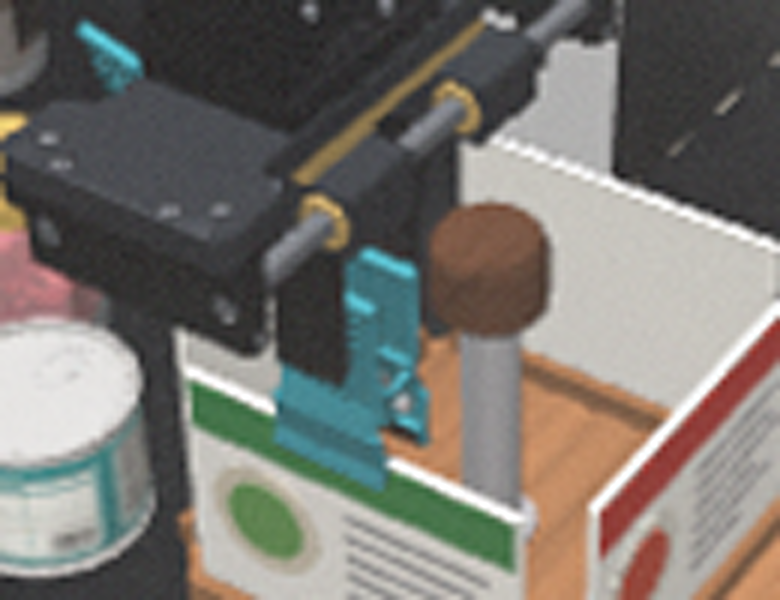

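Jaw bottom is at about 132 and top at about 203, so the pivot sits about 10–11 mm below the TCP. Jaws straddle the edge nicely. Target TCP z is 151, which puts the pivot about 10 mm above the edge and the jaws about 17–18 mm down over it.

>>> play_rows(commands=[[0.01,0,-0.001,0,0,0,0],[0.01,0,0,0.005,0,0,0],[0.01,0,0,0.005,0,0,0],[0.01,0,0,0.005,0,0,0],[0.01,0,0,0.002,0,0,0],[0.01,0,0,0,0,0,0],[0.01,0,0,0,0,0,0],[0.01,0,0,0,0,0,0],[0.01,0,0,0,0,0,0],[0.01,0,0,0,0,0,0]])

```text
time: 20.75
ee_pos: [444.8, 139.9, 152.0]
orientation: [[-0.082, 0.997, 0.003], [0.997, 0.082, 0.002], [0.001, 0.003, -1.0]]
wrist_force: [0.3, 0.4, -0.4]
gripper_width: 23.0
```

```bash
python3 d.py 445 139.5 151 4.6; python3 n.py s9.png
```

```text
t 20.75 pos [444.8 139.9 152. ] w 23.0 F [ 0.3  0.4 -0.4] M [-0.07  0.01 -0.04] q [-0.63 -0.03  0.27  1.99  0.01  1.17 -0.29]
az 4.72 shift(tool,m) [-0.0004  0.0001  0.001 ] after-turn shift [-0.0004  0.0001  0.001 ] turn deg [ 0.19 -0.08  0.12]
326 [[431.6, 119.6, 114.1], [436.5, 129.7, 140.7], [458.1, 156.9, 181.0]]
249 220 231 bottom(outer jaw plane -12) [431.9 150.2 116.2] top(inner handle +9) [451.6 167.1 122.6]
252 222 233 bottom(outer jaw plane -12) [432.5 143.5 114.6] top(inner handle +9) [452.2 160.3 121. ]
255 223 234 bottom(outer jaw plane -12) [433.  136.6 115.7] top(inner handle +9) [452.7 153.3 121.9]
258 205 236 bottom(outer jaw plane -12) [433.5 130.  114.2] top(inner handle +9) [453.5 144.2 169.6]
261 201 237 bottom(outer jaw plane -12) [434.1 123.2 115.2] top(inner handle +9) [454.  137.1 181.9]
264 201 234 bottom(outer jaw plane -12) [434.7 116.2 126.4] top(inner handle +9) [454.6 130.5 184.8]
267 203 221 bottom(outer jaw plane -12) [435.3 108.5 161.4] top(inner handle +9) [455.1 124.2 183.2]
[[285.2 237.1]
 [257.6 224.6]
 [231.8 212.8]]
```

View pics/s9.png

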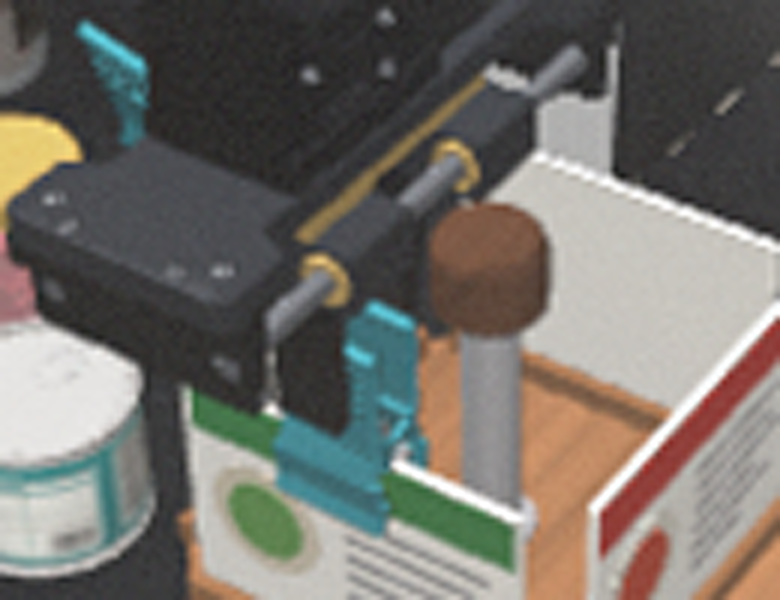

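The jaws straddle the green card (outer jaw bottom at crop (330,510)), about 15–16 mm down, with no contact force. I'll go 2 mm lower and settle.

>>> play_rows(commands=[[0.01,0,0,0.002,0,0,0],[0.01,0,0,0,0,0,0],[0.01,0,0,0,0,0,0],[0.01,0,0,0,0,0,0],[0.01,0,0,0,0,0,0],[0.01,0,0,0,0,0,0],[0.01,0,0,0,0,0,0],[0.01,0,0,0,0,0,0],[0.01,0,0,0,0,0,0],[0.01,0,0,0,0,0,0]])

```text
time: 21.8
ee_pos: [445.5, 140.2, 151.5]
orientation: [[-0.082, 0.997, 0.005], [0.997, 0.082, 0.003], [0.002, 0.005, -1.0]]
wrist_force: [-0.4, 0.6, 0.6]
gripper_width: 23.1
```

```bash
python3 d.py 445 139.5 150 4.6; python3 n.py s10.png|head -6
python3 - <<'E'
from h import *
c=cam('top');save(c,'t10.png',(200,150,400,310),4)
W=world(c);v=np.load('v0.npz')['wb']
for n,(u,w) in dict(tin=(224,250),lemon=(378,224),salt=(349,186),jar=(189,225)).items(): print(n,W[w-2:w+3,u-2:u+3].mean((0,1)).round(0),v[w-2:w+3,u-2:u+3].mean((0,1)).round(0))
m=(W[...,2]>122)&(W[...,2]<133)&(abs(W[...,0]-600)<12)&(abs(W[...,1]-152)<65);print(m.sum(),cv2.fitLine(W[m][:,:2].astype('float32'),2,0,.01,.01).ravel() if m.sum()>9 else'')
E
```

```text
t 21.8 pos [445.5 140.2 151.5] w 23.1 F [-0.4  0.6  0.6] M [-0.09  0.07 -0.02] q [-0.63 -0.03  0.27  1.99  0.01  1.17 -0.29]
az 4.72 shift(tool,m) [-0.0007 -0.0006  0.0015] after-turn shift [-0.0007 -0.0006  0.0015] turn deg [ 0.29 -0.13  0.12]
309 [[432.3, 120.6, 114.3], [437.1, 129.6, 141.1], [460.2, 157.0, 180.5]]
249 220 231 bottom(outer jaw plane -12) [431.9 150.2 116.2] top(inner handle +9) [451.6 167.1 122.6]
252 222 232 bottom(outer jaw plane -12) [432.5 143.3 117.2] top(inner handle +9) [452.2 160.3 121. ]
255 223 234 bottom(outer jaw plane -12) [433.  136.6 115.7] top(inner handle +9) [452.7 153.3 121.9]
258 207 235 bottom(outer jaw plane -12) [433.6 129.9 116.7] top(inner handle +9) [453.5 144.4 164.8]
261 201 237 bottom(outer jaw plane -12) [434.1 123.2 115.2] top(inner handle +9) [454.  137.1 181.9]
tin [462. 298.  55.] [462. 298.  55.]
lemon [514. -59.  54.] [514. -59.  54.]
salt [598.  10.  89.] [598.  10.  88.]
jar [518. 372.  86.] [518. 372.  86.]
110 [ 8.286258e-02 -9.965610e-01  6.003432e+02  1.513118e+02]
```

>>> play_rows(commands=[[0.01,0,-0.0005,0.002,0.2,0,0],[0.01,0,0,0.002,0,0,0],[0.01,0,0,0,0,0,0],[0.01,0,0,0,0,0,0],[0.01,0,0,0,0,0,0],[0.01,0,0,0,0,0,0],[0.01,0,0,0,0,0,0],[0.01,0,0,0,0,0,0],[0.01,0,0,0,0,0,0],[0.01,0,0,0,0,0,0]])

```text
time: 22.9
ee_pos: [446.2, 140.6, 151.5]
orientation: [[-0.082, 0.997, 0.003], [0.997, 0.082, 0.004], [0.004, 0.003, -1.0]]
wrist_force: [-1.0, -0.2, 1.8]
gripper_width: 23.2
```

```bash
python3 d.py 445 139.5 150 4.6; python3 n.py s11.png|head -6
```

```text
t 22.9 pos [446.2 140.6 151.5] w 23.2 F [-1.  -0.2  1.8] M [-0.2  0.1 -0. ] q [-0.63 -0.03  0.27  1.99  0.01  1.17 -0.28]
az 4.72 shift(tool,m) [-0.001  -0.0013  0.0015] after-turn shift [-0.001  -0.0012  0.0015] turn deg [ 0.2  -0.22  0.12]
323 [[433.6, 120.9, 113.9], [437.5, 131.0, 141.3], [460.3, 157.9, 179.9]]
249 220 231 bottom(outer jaw plane -12) [431.9 150.2 116.2] top(inner handle +9) [451.6 167.1 122.6]
252 221 232 bottom(outer jaw plane -12) [432.5 143.3 117.2] top(inner handle +9) [452.2 160.1 123.5]
255 223 234 bottom(outer jaw plane -12) [433.  136.6 115.7] top(inner handle +9) [452.7 153.3 121.9]
258 206 235 bottom(outer jaw plane -12) [433.6 129.9 116.7] top(inner handle +9) [453.5 144.3 167.2]
261 201 237 bottom(outer jaw plane -12) [434.1 123.2 115.2] top(inner handle +9) [454.  137.1 181.9]
```

The last ~4 mm of downward command barely moved it and a small upward force appeared, so something may be touching. I'll back up 3 mm and compare.

>>> play_rows(commands=[[0.01,-0.001,-0.001,-0.003,0.2,-0.2,0],[0.01,0,0,0,0,0,0],[0.01,0,0,0,0,0,0],[0.01,0,0,0,0,0,0],[0.01,0,0,0,0,0,0],[0.01,0,0,0,0,0,0],[0.01,0,0,0,0,0,0],[0.01,0,0,0,0,0,0],[0.01,0,0,0,0,0,0],[0.01,0,0,0,0,0,0]])

```text
time: 23.95
ee_pos: [444.3, 139.1, 153.4]
orientation: [[-0.082, 0.997, -0.002], [0.997, 0.082, -0.001], [-0.001, -0.003, -1.0]]
wrist_force: [-0.6, 0.0, -0.3]
gripper_width: 23.4
```

```bash
python3 d.py 445 139.5 155 4.6; python3 n.py s12.png|head -6
```

```text
t 23.95 pos [444.3 139.1 153.4] w 23.4 F [-0.6  0.  -0.3] M [-0.1   0.01 -0.02] q [-0.63 -0.03  0.27  1.99  0.01  1.18 -0.28]
az 4.72 shift(tool,m) [ 0.0003  0.0008 -0.0016] after-turn shift [ 0.0003  0.0008 -0.0016] turn deg [-0.14  0.04  0.12]
329 [[431.0, 119.4, 115.2], [436.0, 128.9, 143.9], [458.7, 156.5, 182.7]]
249 220 231 bottom(outer jaw plane -12) [431.9 150.2 116.2] top(inner handle +9) [451.6 167.1 122.6]
252 221 233 bottom(outer jaw plane -12) [432.5 143.5 114.6] top(inner handle +9) [452.2 160.1 123.5]
255 223 234 bottom(outer jaw plane -12) [433.  136.6 115.7] top(inner handle +9) [452.7 153.3 121.9]
258 203 235 bottom(outer jaw plane -12) [433.6 129.9 116.7] top(inner handle +9) [453.5 143.9 174.3]
261 200 237 bottom(outer jaw plane -12) [434.1 123.2 115.2] top(inner handle +9) [454.  137.  184.2]
```

>>> play_rows(commands=[[0.01,0,0.0005,0,0,0,0],[0.01,0,0,0,0,0,0],[0.01,0,0,0,0,0,0],[0.01,0,0,0,0,0,0],[0.01,0,0,0,0,0,0],[0.01,0,0,0,0,0,0],[0.01,0,0,0.002,0,0,0],[0.01,0,0,0.002,0,0,0],[0.01,0,0,0.002,0,0,0],[0.01,0,0,0.002,0,0,0]])

```text
time: 25.0
ee_pos: [445.2, 139.5, 151.2]
orientation: [[-0.082, 0.997, -0.002], [0.997, 0.082, 0.001], [0.001, -0.002, -1.0]]
wrist_force: [-5.2, -2.5, 12.6]
gripper_width: 23.0
```

```bash
python3 d.py 445 139.5 155 4.6
```

```text
t 25.0 pos [445.2 139.5 151.2] w 23.0 F [-5.2 -2.5 12.6] M [-0.67  1.35 -0.03] q [-0.63 -0.03  0.27  1.99  0.01  1.18 -0.28]
az 4.73 shift(tool,m) [-0.     -0.0002 -0.0038] after-turn shift [-0.     -0.0002 -0.0038] turn deg [-0.12 -0.05  0.13]
```

Contact confirmed at TCP z ≈151.3, and the push has a −x part. That would fit the card touching the outer jaw's inner slope. I'll raise, shift 2.5 mm towards the robot and probe again.

>>> play_rows(commands=[[0.01,0,0,-0.004,0,0,0],[0.01,0,-0.0025,0,0,0,0],[0.01,0,0,0,0,0,0],[0.01,0,0,0,0,0,0],[0.01,0,0,0,0,0,0],[0.01,0,0,0,0,0,0],[0.01,0,0,0.002,0,0,0],[0.01,0,0,0.002,0,0,0],[0.01,0,0,0.002,0,0,0],[0.01,0,0,0.002,0,0,0]])

```text
time: 26.0
ee_pos: [442.5, 139.6, 150.7]
orientation: [[-0.082, 0.997, -0.003], [0.997, 0.082, 0.002], [0.002, -0.002, -1.0]]
wrist_force: [-6.2, -2.1, 15.2]
gripper_width: 23.1
```

```bash
python3 d.py 445 139.5 155 4.6
```

```text
t 26.0 pos [442.5 139.6 150.7] w 23.1 F [-6.2 -2.1 15.2] M [-0.7   1.56 -0.02] q [-0.63 -0.03  0.27  2.    0.01  1.18 -0.28]
az 4.72 shift(tool,m) [-0.0003  0.0025 -0.0043] after-turn shift [-0.0003  0.0025 -0.0043] turn deg [-0.14 -0.12  0.12]
```

The contact height is the same (~151) after the sideways shift, so this is the clip's roof resting on the card edge, fully down. I'll raise about 4 mm and recentre.

>>> play_rows(commands=[[0.01,0,0,-0.003,0,0,0],[0.01,0,0.002,-0.001,0,0,0],[0.01,0,0,0,0,0,0],[0.01,0,0,0,0,0,0],[0.01,0,0,0,0,0,0],[0.01,0,0,0,0,0,0],[0.01,0,0,0,0,0,0],[0.01,0,0,0,0,0,0],[0.01,0,0,0,0,0,0],[0.01,0,0,0,0,0,0]])

```text
time: 27.0
ee_pos: [444.2, 139.6, 153.7]
orientation: [[-0.082, 0.997, -0.004], [0.997, 0.082, 0.001], [0.001, -0.004, -1.0]]
wrist_force: [-0.1, -0.5, -0.8]
gripper_width: 23.0
```

```bash
python3 d.py 444.8 139.5 155 4.6
```

```text
t 27.0 pos [444.2 139.6 153.7] w 23.0 F [-0.1 -0.5 -0.8] M [-0.12 -0.02 -0.03] q [-0.63 -0.03  0.27  1.99  0.01  1.18 -0.28]
az 4.72 shift(tool,m) [-0.0001  0.0005 -0.0013] after-turn shift [-0.0001  0.0005 -0.0013] turn deg [-0.22 -0.08  0.12]
```

>>> play_rows(commands=[[0.01,0,0.001,-0.002,-0.2,0,0],[0.01,0,0,0,0,0,0],[0.01,0,0,0,0,0,0],[0.01,0,0,0,0,0,0],[0.01,0,0,0,0,0,0],[0.01,0,0,0,0,0,0],[0.01,0,0,0,0,0,0],[0.01,0,0,0,0,0,0],[0.01,0,0,0,0,0,0],[0.01,0,0,0,0,0,0]])

```text
time: 28.0
ee_pos: [445.4, 139.7, 156.0]
orientation: [[-0.082, 0.997, 0.0], [0.997, 0.082, 0.001], [0.001, 0.0, -1.0]]
wrist_force: [0.1, 0.6, -1.3]
gripper_width: 23.1
```

```bash
python3 d.py 444.8 139.5 155 4.6; python3 n.py s13.png|head -5; python3 -c "
from h import *
for i in range(5): cam('top')
s=ctrl.read_state();print(s['ee_pos'],s['wrist_force'])"
```

```text
t 28.0 pos [445.4 139.7 156. ] w 23.1 F [ 0.1  0.6 -1.3] M [-0.12 -0.02  0.05] q [-0.63 -0.03  0.27  1.99  0.01  1.19 -0.28]
az 4.72 shift(tool,m) [-0.0001 -0.0006  0.001 ] after-turn shift [-0.0001 -0.0006  0.001 ] turn deg [ 0.01 -0.08  0.12]
329 [[432.5, 120.1, 118.5], [436.9, 130.8, 145.0], [459.3, 155.9, 185.3]]
249 218 229 bottom(outer jaw plane -12) [431.9 149.9 121.4] top(inner handle +9) [451.6 166.8 127.8]
252 220 231 bottom(outer jaw plane -12) [432.5 143.2 119.8] top(inner handle +9) [452.2 160.  126.1]
255 221 232 bottom(outer jaw plane -12) [433.  136.4 120.8] top(inner handle +9) [452.8 153.  127. ]
258 205 234 bottom(outer jaw plane -12) [433.6 129.7 119.3] top(inner handle +9) [453.5 144.2 169.6]
[445.41956866 139.74065953 156.01729863] [ 0.42344975 -0.20297658 -0.33697577]
```

View pics/s13.png

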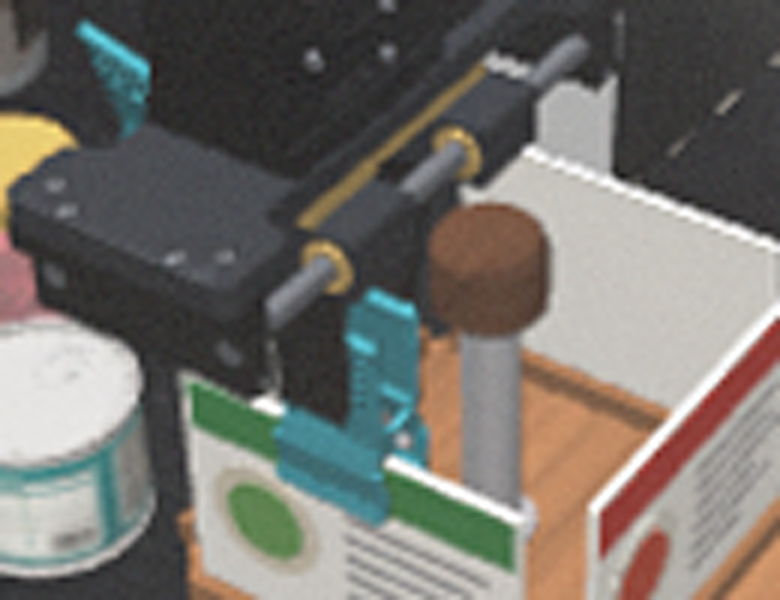

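The clip stands upright, gaping, over the green card (outer jaw bottom at crop (330,505)) and free of contact. There are 4.6 mm to the contact height; I'll go 1.5 mm lower for more depth while staying clear.

>>> play_rows(commands=[[0.01,0,-0.0005,0.0015,0,0,0],[0.01,0,0,0,0,0,0],[0.01,0,0,0,0,0,0],[0.01,0,0,0,0,0,0],[0.01,0,0,0,0,0,0],[0.01,0,0,0,0,0,0],[0.01,0,0,0,0,0,0],[0.01,0,0,0,0,0,0],[0.01,0,0,0,0,0,0],[0.01,0,0,0,0,0,0]])

```text
time: 29.3
ee_pos: [444.9, 139.7, 154.4]
orientation: [[-0.082, 0.997, 0.0], [0.997, 0.082, 0.002], [0.002, 0.0, -1.0]]
wrist_force: [-1.0, -0.5, -1.2]
gripper_width: 23.4
```

```bash
python3 d.py 444.8 139.5 154.4 4.6
```

```text
t 29.3 pos [444.9 139.7 154.4] w 23.4 F [-1.  -0.5 -1.2] M [-0.07  0.06 -0.03] q [-0.63 -0.03  0.27  1.99  0.01  1.18 -0.28]
az 4.72 shift(tool,m) [-0.0002 -0.0001 -0.    ] after-turn shift [-0.0002 -0.0001 -0.    ] turn deg [ 0.02 -0.09  0.12]
```

Centred, upright and free of contact. Handing in.

```bash
python3 -c "
from plant import ctrl
print(ctrl.sign_off())"
```

```text
the job is handed in; nothing more can be done
None
```

I turned the stand one click anticlockwise by its knob, so the green card now faces front. I then squeezed the small teal clip open, lifted it off the red card, and am holding it open over the middle of the green card's top edge. I handed in at 29.3 s.

**Last checks**
- **Position:** the tool is within 0.3 mm of centre over the edge and about 0.1° off square and upright. That edge position comes from the top camera.
- **Grip:** the fingers read 23 mm at 32 N, so the clip is squeezed to its stop.
- **Contact:** the wrist force is about 1 N, roughly the clip's own weight and noise. The clip is held about 3 mm above the height where it touched the card.
- **Surroundings:** when last checked at 21.8 s, the jar, tin, lemon and shaker had not moved and the stand was on its click.

**What went wrong or disagreed**
- **Touched the card:** while finding the depth, the clip's inner top rested on the green card's edge and I pressed there with up to about 15 N. I then raised it clear.
- **Depth over the edge:** from the height where it touched and the sizes you gave, the jaws reach about 20 mm below the edge. The scene camera suggests only about 12 mm, probably because the jaws swing upward as they open and the calibration is a little off. I trusted the contact height.

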